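# Snap the salt shaker into the spice rack

## Robot

A 6-joint arm with a two-finger parallel gripper is mounted at the origin on a cart in front of the work surface, level with it; the furniture and walls round the work are solid. World frame = base frame: x ahead of the robot, y to its left, z up, the work surface at z = 0. Lengths are in m, angles in rad, forces in N, time in s.
With the tool pointing down it reaches from about 0.35 to 0.975 m from the base axis. Payload 7.1 kg.
Tool frame: the origin (TCP) lies between the finger pads; the fingertips stand 8 mm ahead of it and the grasp point (between the pads) lies 11 mm behind it; z points along the fingers, y is the line along which they close (so a half turn about z gives the same grasp; the last joint's range is limited). The gripper opens to 88 mm and grips with 3 to 60 N. Pads are 20 mm wide; open, the fingers measure 115 mm over their backs; the gripper's body (75 mm by 178 mm) begins 61 mm behind the grasp point.
Start: joints at [1.302, 0.423, 1.63, -0, 1.089, -0.019], TCP at [0.154, 0.606, 0.231] pointing down, gripper open.
Joint ranges: [-3, 3], [-0.9, 2.11], [0.09, 2.58], [-1.31, 4.45], [0.11, 2.69], [-2.54, 2.54]. Speed limits (rad/s): [2.39, 2.39, 3.01, 3.14, 3.14, 3.14].

## Interface

Orientations are given as a unit quaternion [x, y, z, w].
In Python, from cell import arm, cams gives the robot as it stands. The module is installed in compiled form; this text tells all that it offers.
- The arm moves only by the shell command python3 -m inch 'ROWS' [FORCE]. ROWS is JSON, a list that holds one entry, the list of rows, each a list of 7 numbers: the shift along the tool's x, y, z in mm, then the turn, a rotation vector about the tool's x, y, z in rad, then the opening, from 0 (shut) to 1 (fully open). In form: [[[tx, ty, tz, rx, ry, rz, gripper], ...]]. A call has 1 to 20 rows; each row is the pose to reach, as a shift and turn from the pose commanded when the call began, along the tool's axes at that moment; what a row does not reach only later rows make up. A row lasts 1/12 s, in which the tool goes at most 41.7 mm and 7.16 degrees, less where a joint would pass 70% of its speed; a pose out of reach is approached as far as the arm can. A call with a gripper value outside its range is refused whole. The fingers move at their own pace and stop on an object; FORCE is the grip in N (left out, the last holds). Time passes only in rows, so rows that repeat a pose let the fingers close. It gives the time, the measured TCP pose, the force, the opening and the grip force at its end, in the units of the state.
- arm.get_obs(): the state, without advancing time (a new reading comes with each control period).
- cams.read_camera(name): name is "scene" or "top" or "wrist"; returns a dict with "pixels" (420x560x3 uint8, blue, green, red), "K" (3x3 intrinsics, pixels), "rvec" (rotation vector, rad) and "tvec" (3), from world to camera coordinates, as OpenCV has them; the wrist camera has in their place "mount" (4x4, takes a point from camera to tool coordinates, whose origin is the TCP and whose axes are the flange's). Camera axes: x right, y down, z forward; pixel columns grow to the right and rows downward; lengths in m; the calibration is good to about 2 mm. A picture is of the moment at which its call begins: read the wrist's pose just before it. There is no depth.
- arm.close_job(): hands the job in; it is judged then, once.
The state is a dict: "time_s": time; "q": joint angles; "qd": joint speeds; "effort": joint torques, N m; "tool_pos": TCP position; "ee_rot": TCP orientation; "force": force on the tool from outside, world axes, zero at the start; "wrist_torque": the same for the moment, N m; "opening": finger opening in m; "finger_force": force on a finger pad.
Only numpy, scipy, OpenCV 4.12 (cv2) and the standard library are available. Lean on these libraries where they do the work, as an engineer would, in place of code of your own. Each camera call takes 0.05 s, during which the arm holds its last target. There are 200 camera calls.

## Task

Put the salt shaker (clear glass with white salt and a pale grey cap) back in the spice rack: bring it upright, low over the worktop, in front of the one empty spring clip and push it in sideways through the clip's open front until it snaps fully home. Leave it standing upright on the worktop in the clip, let go of it, and leave the paprika and herb shakers standing in their clips.

Things in the scene. Friction and masses are not known exactly. Their poses are not given: they have to be found in the camera images.
- salt_center (a point): centre, half-way up on the axis, of the loose salt shaker: 90 mm tall, about 100 g. Round clear body with white salt, 43.5 mm across 30 mm above its base, 38 mm at 52 mm; pale grey cap 34 mm across from 66 to 78 mm, domed above. Grip from above, 52 to 78 mm up, best with one finger before and one behind as it is pushed: held by its sides or high on the cap it may tip. z up; yaw means nothing.
- clip_seat (a point): where salt_center is once snapped home: on the empty steel clip's axis, 45 mm above the worktop. x points level into the clip (the way to push), y along the rack, z up. Two sprung jaws, 20 to 38 mm above the worktop; flared tips 32 mm before this point; beads 31 mm apart, 16 mm before it, yield to about 3 N, then close behind the shaker and hold it against a stop. No floor under it.
- paprika_center (a point): centre of the paprika shaker, loose, held in another clip of the same fixed rack (wooden board 290 mm long, top 40 mm above the worktop, three clips 95 mm apart, any of them the empty one): red powder, black cap, 42 mm across, 90 mm tall, centre 45 mm above its base
- herbs_center (a point): centre of the herb shaker, loose, held in the remaining clip: same shape, green content, black cap
Mind the look-alikes: they are no part of the job. Leave any purple or turquoise look-alike of the part that bears herbs_center alone.

How it is judged:
By the outcome, as a careful person would: the job done as asked, in the order asked, and still so for the second after the job is handed in, with the robot touching nothing.
It also fails if it takes over 40 s, if anything falls off the work surface, if the arm or the gripper's body presses on something with over 40 N, if the wrist force passes 120 N, or if a joint passes its speed limit or range.

## Working session

There is one attempt and no reset: what is moved stays moved. The work goes in short steps, Python scripts to look and compute and a shell command to move; the robot and the scene stay as the last step left them, time stands still between calls to the robot, and variables do not carry over. Pictures are saved under pics/ and viewed, at most 10 in all, crops included, and the job is handed in when it is done.

```bash
mkdir -p pics; cat > h.py <<'E'
import numpy as np, cv2
from cell import arm, cams
from scipy.spatial.transform import Rotation as R
def cam(name):
    o=arm.get_obs(); c=cams.read_camera(name)
    if 'mount' in c:
        T=np.eye(4);T[:3,:3]=R.from_quat(o['ee_rot']).as_matrix();T[:3,3]=o['tool_pos'];M=T@np.array(c['mount'])
    else:
        Rm=cv2.Rodrigues(np.array(c['rvec'],float))[0];M=np.eye(4);M[:3,:3]=Rm.T;M[:3,3]=-Rm.T@np.array(c['tvec'],float).ravel()
    return np.array(c['pixels']),np.array(c['K']),M
def onz(K,M,u,v,z):
    d=M[:3,:3]@np.linalg.solve(K,[u,v,1.]);p=M[:3,3];return p+d*(z-p[2])/d[2]
def proj(K,M,P):
    q=K@(M[:3,:3].T@(np.array(P)-M[:3,3]));return q[:2]/q[2]
E
python3 - <<'E'
from h import *
o=arm.get_obs();print(o['time_s'],o['tool_pos'],R.from_quat(o['ee_rot']).as_matrix().round(3))
for n in('scene','top'):
    p,K,M=cam(n);cv2.imwrite(f'pics/{n}0.png',p);print(n,K.tolist(),M.round(3).tolist())
E
```

```text
0.0 [0.15432838 0.6050819  0.22988598] [[-0.969  0.247 -0.   ]
 [ 0.247  0.969 -0.002]
 [ 0.    -0.002 -1.   ]]
scene [[483.4164547036967, 0.0, 271.4330537976455], [0.0, 483.4164547036967, 205.30903062469005], [0.0, 0.0, 1.0]] [[0.664, -0.583, 0.467, -0.058], [-0.747, -0.514, 0.421, -0.536], [-0.005, -0.629, -0.778, 0.905], [0.0, 0.0, 0.0, 1.0]]
top [[450.91813699289156, 0.0, 277.50412279033606], [0.0, 450.91813699289156, 210.75964998969727], [0.0, 0.0, 1.0]] [[-0.011, -0.997, 0.082, 0.353], [-1.0, 0.011, 0.004, -0.083], [-0.005, -0.082, -0.997, 0.981], [0.0, 0.0, 0.0, 1.0]]
```

View pics/scene0.png

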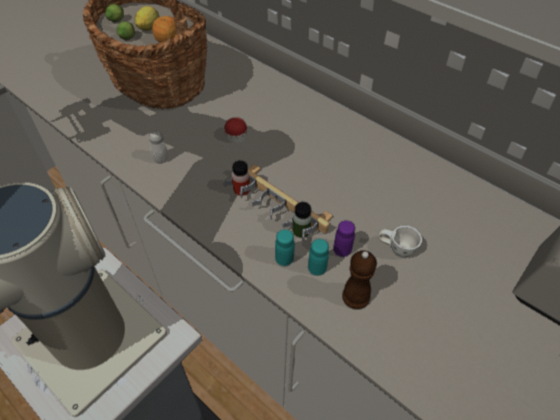

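View pics/top0.png

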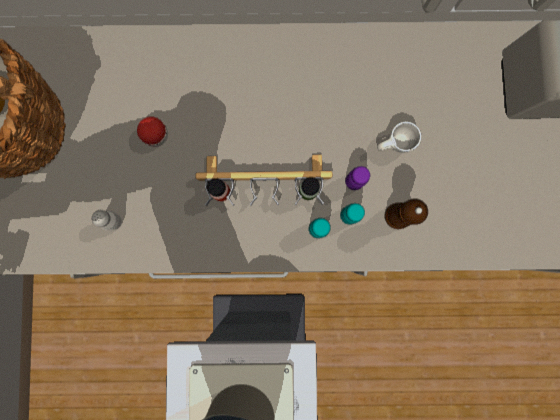

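The scene view shows salt at (157,148), paprika at (240,178) and herbs at (303,218). In the top view these are at (103,218), (217,188) and (310,187), and the empty middle clip is at about (264,190). I'll zoom in next.

```bash
python3 - <<'E'
from h import *
t,K,M=cam('top');s,Ks,Ms=cam('scene')
a=cv2.resize(t[150:250,80:340],None,fx=3,fy=3,interpolation=cv2.INTER_CUBIC)
b=cv2.resize(s[120:250,130:340],None,fx=2.2,fy=2.2,interpolation=cv2.INTER_CUBIC)
im=np.zeros((a.shape[0]+b.shape[0],780,3),np.uint8);im[:a.shape[0]]=a;im[a.shape[0]:,:b.shape[1]]=b
cv2.imwrite('pics/crop1.png',im);print(im.shape)
# dark caps
for n,p,k,m,roi in(('top',t,K,M,[(200,235,172,205),(295,328,172,205)]),('scene',s,Ks,Ms,[(228,252,155,200),(290,315,198,240)])):
    for x0,x1,y0,y1 in roi:
        g=(p[y0:y1,x0:x1].max(2)<45).astype(np.uint8)
        nn,l,st,c=cv2.connectedComponentsWithStats(g);i=1+st[1:,4].argmax()
        print(n,st[i]+np.array([x0,y0,0,0,0]),c[i]+[x0,y0],onz(k,m,*(c[i]+[x0,y0]),.084))
for u in((103,218),):print('salt',onz(K,M,*u,.085))
for u in((155,138),):print('salt',onz(Ks,Ms,*u,.085))
for u in((197,174),(331,173)):print('board',onz(K,M,*u,.04))
E
```

```text
(586, 780, 3)
top [206 179  20  17 257] [215.61089494 186.82101167] [0.47572818 0.04389172 0.084     ]
top [302 178  17  17 247] [310.06882591 185.78137652] [ 0.47560602 -0.14549927  0.084     ]
scene [232 161  16  15 186] [239.62365591 167.89247312] [0.47033281 0.03775838 0.084     ]
scene [295 202  16  17 210] [302.49047619 210.22857143] [ 0.46976366 -0.1518205   0.084     ]
salt [0.41556089 0.26846139 0.085     ]
salt [0.40468074 0.26364106 0.085     ]
board [0.50948212 0.08941178 0.04      ]
board [ 0.50825658 -0.1930896   0.04      ]
```

View pics/crop1.png

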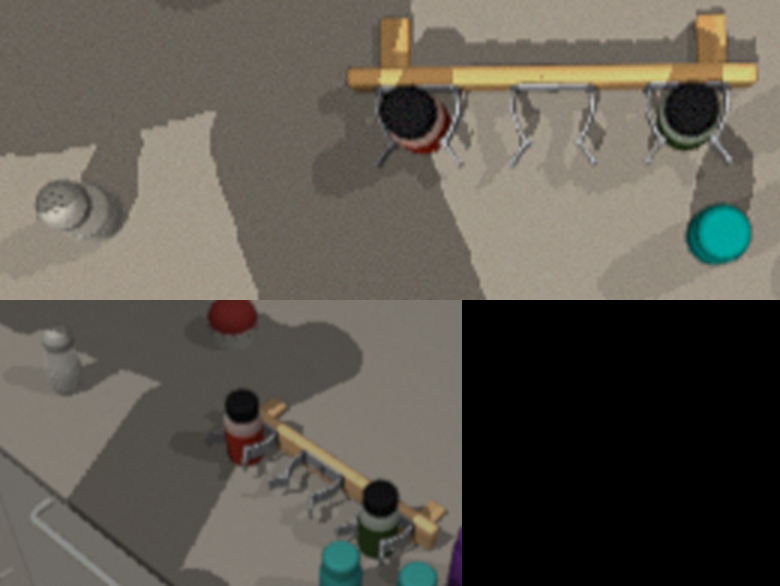

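The crop puts the salt cap at top pixel (101,218) and scene pixel (156,137), so salt is at about (0.41, 0.265). The empty middle clip seat is at about (0.4745, -0.052), the push direction is +x, and the rack lies along y. I'll move above the salt with the fingers along world x.

```bash
python3 -m inch '[[[-332,-266,-20,0,0,1.321,1],[-332,-266,-20,0,0,1.321,1],[-332,-266,-20,0,0,1.321,1],[-332,-266,-20,0,0,1.321,1],[-332,-266,-20,0,0,1.321,1],[-332,-266,-20,0,0,1.321,1],[-332,-266,-20,0,0,1.321,1],[-332,-266,-20,0,0,1.321,1],[-332,-266,-20,0,0,1.321,1],[-332,-266,-20,0,0,1.321,1],[-332,-266,-20,0,0,1.321,1],[-332,-266,-20,0,0,1.321,1],[-332,-266,-20,0,0,1.321,1],[-332,-266,-20,0,0,1.321,1],[-332,-266,-20,0,0,1.321,1],[-332,-266,-20,0,0,1.321,1]]]'
python3 - <<'E'
from h import *
o=arm.get_obs();print(o['time_s'],o['tool_pos'],R.from_quat(o['ee_rot']).as_matrix().round(3).tolist())
p,K,M=cam('wrist');np.savez('w1.npz',p=p,K=K,M=M);cv2.imwrite('pics/w1.png',p);print(M.round(3).tolist(),proj(K,M,[.41,.265,.09]),proj(K,M,[.41,.265,0]))
E
```

```text
time_s: 1.53
tool_pos: [0.4096, 0.2668, 0.2506]
ee_rot: [0.706, 0.708, -0.0, -0.0]
force: [-1.1, 1.0, -0.7]
opening: 0.088
finger_force: 0.0
1.5333 [0.40962969 0.26676934 0.25055915] [[-0.003, 1.0, -0.0], [1.0, 0.003, -0.0], [-0.0, -0.0, -1.0]]
[[1.0, 0.003, 0.001, 0.41], [0.003, -0.967, -0.253, 0.336], [0.0, 0.253, -0.967, 0.404], [0.0, 0.0, 0.0, 1.0]] [282.57310103 200.71918123] [282.59294034 182.94961877]
```

View pics/w1.png

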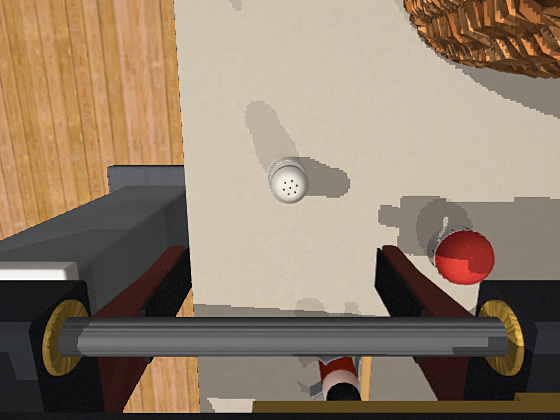

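The wrist view shows the salt cap as a circle centred near (290,185), running from about 271 to 309 across. I'll triangulate it with the top and scene views.

```bash
python3 - <<'E'
from h import *
d=np.load('w1.npz');p,K,M=d['p'],d['K'],d['M']
w=onz(K,M,290,185,.078);print('wrist',w)
obs=[(K,M,(290,185))]
for n,u in(('top',(101,218.3)),('scene',(156.4,136.8))):
    q,k,m=cam(n);obs.append((k,m,u));print(n,onz(k,m,*u,.078))
A=np.zeros((3,3));b=np.zeros(3)
for k,m,u in obs:
    v=m[:3,:3]@np.linalg.solve(k,[*u,1.]);v/=np.linalg.norm(v);P=np.eye(3)-np.outer(v,v);A+=P;b+=P@m[:3,3]
print(np.linalg.solve(A,b))
E
```

```text
wrist [0.41664382 0.27681518 0.078     ]
top [0.41549414 0.27522434 0.078     ]
scene [0.41373438 0.27121903 0.078     ]
[0.41633667 0.27628719 0.07346794]
```

```bash
python3 -m inch '[[[9,6,80,0,0,0,1],[9,6,120,0,0,0,1],[9,6,160,0,0,0,1],[9,6,180,0,0,0,1],[9,6,192,0,0,0,1],[9,6,192,0,0,0,1],[9,6,192,0,0,0,1],[9,6,192,0,0,0,0.5],[9,6,192,0,0,0,0.2],[9,6,192,0,0,0,0.2],[9,6,192,0,0,0,0.2],[9,6,192,0,0,0,0.2],[9,6,192,0,0,0,0.2],[9,6,192,0,0,0,0.2],[9,6,192,0,0,0,0.2],[9,6,192,0,0,0,0.2]]]' 20
python3 - <<'E'
from h import *
o=arm.get_obs();print(o['time_s'],o['tool_pos'])
p,K,M=cam('wrist');cv2.imwrite('pics/w2.png',p);s=cam('scene')[0][90:200,100:260]
cv2.imwrite('pics/w2.png',np.vstack([p[60:330],cv2.resize(s,(435,299),interpolation=cv2.INTER_CUBIC) if 0 else cv2.copyMakeBorder(cv2.resize(s,(435,299)),0,0,0,125,0)]))
E
```

```text
time_s: 3.02
tool_pos: [0.4164, 0.2747, 0.0587]
ee_rot: [0.707, 0.707, -0.0, -0.0]
force: [0.3, -0.2, 1.5]
opening: 0.0353
finger_force: 19.1
3.0167 [0.41635212 0.27473382 0.05871011]
```

View pics/w2.png

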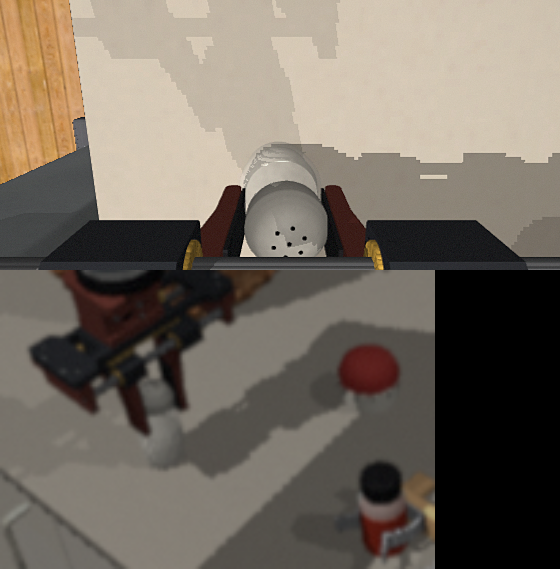

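```bash
python3 -m inch '[[[0,0,0,0,0,0,0.2],[0,0,-5,0,0,0,0.2],[-10,-12,-5,0,0,0,0.2],[-30,-24,-5,0,0,0,0.2],[-55,-36,-5,0,0,0,0.2],[-80,-36,-5,0,0,0,0.2],[-105,-36,-5,0,0,0,0.2],[-130,-36,-5,0,0,0,0.2],[-155,-36,-5,0,0,0,0.2],[-180,-36,-5,0,0,0,0.2],[-205,-36,-5,0,0,0,0.2],[-230,-36,-5,0,0,0,0.2],[-255,-36,-5,0,0,0,0.2],[-280,-36,-5,0,0,0,0.2],[-300,-36,-5,0,0,0,0.2],[-315,-36,-5,0,0,0,0.2],[-327,-36,-5,0,0,0,0.2],[-327,-36,-5,0,0,0,0.2],[-327,-36,-5,0,0,0,0.2]]]' 35
python3 - <<'E'
from h import *
o=arm.get_obs();print(o['time_s'],o['tool_pos'])
p,K,M=cam('wrist');np.savez('w3.npz',p=p,K=K,M=M)
t,k,m=cam('top');np.savez('t3.npz',p=t,K=k,M=m)
s=cam('scene')[0][130:280,180:360]
T=o['tool_pos'];print(proj(K,M,[T[0],T[1],.083]),proj(K,M,[.4745,.043,.09]))
cv2.imwrite('pics/w3.png',np.hstack([cv2.resize(np.vstack([p]),(440,330)),cv2.resize(s,(360,330))]))
E
```

```text
time_s: 4.7
tool_pos: [0.3805, -0.0526, 0.0638]
ee_rot: [0.708, 0.706, 0.0, 0.0]
force: [-0.5, 0.5, -1.5]
opening: 0.0348
finger_force: 33.3
4.7 [ 0.38046181 -0.05256473  0.06381223]
[281.58061489 294.78067026] [576.90447879  30.38043314]
```

View pics/w3.png

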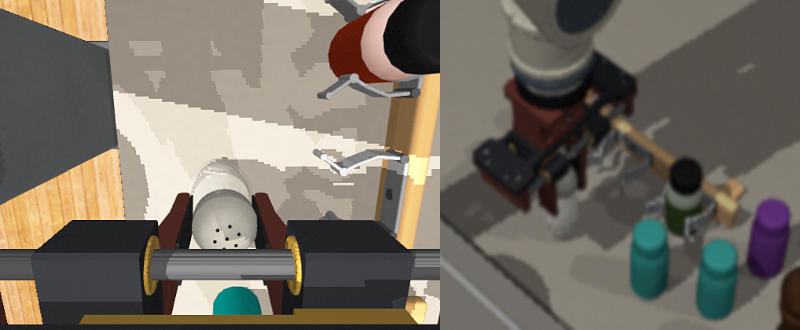

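The salt is held upright in front of the empty clip, with its cap near (286,281) in the full wrist image. I'll check its lateral offset against the clip.

```bash
python3 - <<'E'
from h import *
d=np.load('w3.npz');p,K,M=d['p'],d['K'],d['M']
print('salt cap',onz(K,M,286,281,.083))
# body widest z=.035: top edge of silhouette at row ~201
print('body far edge',onz(K,M,283,201,.035))
for u in((318,153),(345,168),(405,158)):print('jaw',onz(K,M,u[0]*1.2727,u[1]*1.2727,.034))
d=np.load('t3.npz');K,M=d['K'],d['M']
for u in((515,88),(597,88),(517,162),(595,162),(525,125),(582,125)):print('top',u,onz(K,M,u[0]/3+80,u[1]/3+150,.034))
E
```

```text
salt cap [ 0.38223361 -0.04655367  0.083     ]
body far edge [ 0.3811346  -0.02479646  0.035     ]
jaw [ 0.44319731 -0.02184853  0.034     ]
jaw [ 0.46179043 -0.03194446  0.034     ]
jaw [ 0.50019858 -0.02526966  0.034     ]
top (515, 88) [ 0.49768737 -0.02548036  0.034     ]
top (597, 88) [ 0.49700314 -0.08340529  0.034     ]
top (517, 162) [ 0.44515434 -0.0265515   0.034     ]
top (595, 162) [ 0.44452116 -0.08140371  0.034     ]
top (525, 125) [ 0.47128759 -0.03236209  0.034     ]
top (582, 125) [ 0.47081845 -0.07253721  0.034     ]
```

```bash
python3 - <<'E'
from h import *
d=np.load('w3.npz');p,K,M=d['p'],d['K'],d['M']
print(onz(K,M,286,240,.071)[1]-.017,onz(K,M,283,201,.005)[1]-.020)
g=cv2.cvtColor(p,cv2.COLOR_BGR2GRAY)[270:322,255:318]
n,l,st,c=cv2.connectedComponentsWithStats((g<70).astype(np.uint8))
for i in range(1,n):
    if 3<st[i,4]<60:print(c[i]+[255,270],st[i,4],onz(K,M,*(c[i]+[255,270]),.093))
E
```

```text
-0.05045975321325128 -0.05157601092868397
[292.18181818 288.09090909] 11 [ 0.38442787 -0.04472356  0.093     ]
[276.66666667 292.75      ] 12 [ 0.37867461 -0.04660222  0.093     ]
[303.81818182 297.81818182] 11 [ 0.38878632 -0.04869139  0.093     ]
[288.53846154 303.84615385] 13 [ 0.38309518 -0.05116403  0.093     ]
[273. 307.] 9 [ 0.37726439 -0.05246141  0.093     ]
[300. 312.] 9 [ 0.3874235  -0.05456773  0.093     ]
```

```bash
python3 -m inch '[[[-1,0,2,0,0,0,0.2],[-1,0,4,0,0,0,0.2],[-1,10,4,0,0,0,0.2],[-1,20,4,0,0,0,0.2],[-1,30,4,0,0,0,0.2],[-1,40,4,0,0,0,0.2],[-1,48,4,0,0,0,0.2],[-1,52,4,0,0,0,0.2],[-1,52,4,0,0,0,0.2]]]'
python3 - <<'E'
from h import *
o=arm.get_obs();print(o['time_s'],o['tool_pos'],o['force'],o['wrist_torque'])
p,K,M=cam('wrist');s=cam('scene')[0][130:280,180:360]
cv2.imwrite('pics/w4.png',np.hstack([cv2.resize(p,(440,330)),cv2.resize(s,(360,330))]))
E
```

```text
time_s: 5.6
tool_pos: [0.4338, -0.0533, 0.0597]
ee_rot: [0.707, 0.707, 0.0, 0.0]
force: [-0.2, 0.7, -1.3]
opening: 0.0347
finger_force: 33.3
5.6 [ 0.43384305 -0.05329297  0.05973539] [-0.17121438  0.65404869 -1.31886394] [-0.09628935  0.05166311  0.00879411]
```

View pics/w4.png

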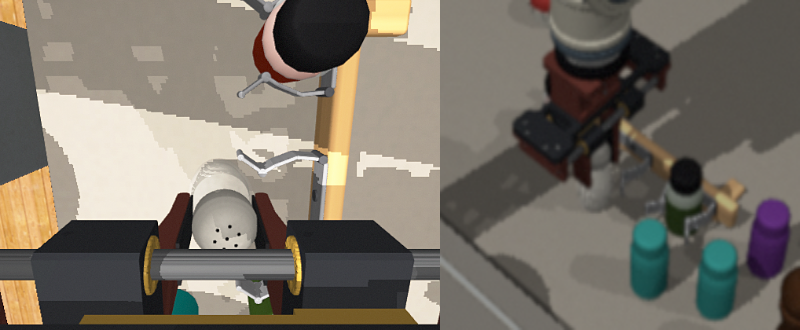

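The salt sits at the clip mouth between the jaws, with the left jaw tip at (238,153). I'll push on in steps and watch the force.

```bash
python3 -m inch '[[[0,4,0,0,0,0,0.2],[0,8,0,0,0,0,0.2],[0,12,0,0,0,0,0.2],[0,12,0,0,0,0,0.2]]]'; python3 -m inch '[[[0,4,0,0,0,0,0.2],[0,8,0,0,0,0,0.2],[0,12,0,0,0,0,0.2],[0,12,0,0,0,0,0.2]]]';python3 -m inch '[[[0,4,0,0,0,0,0.2],[0,8,0,0,0,0,0.2],[0,8,0,0,0,0,0.2]]]'
```

```text
time_s: 6.03
tool_pos: [0.4455, -0.0534, 0.0598]
ee_rot: [0.707, 0.707, 0.0, 0.001]
force: [-0.6, -0.2, -0.6]
opening: 0.0349
finger_force: 33.3
time_s: 6.37
tool_pos: [0.4579, -0.0533, 0.0598]
ee_rot: [0.707, 0.707, 0.001, 0.001]
force: [0.4, -0.3, -1.1]
opening: 0.0349
finger_force: 33.3
time_s: 6.62
tool_pos: [0.466, -0.0533, 0.0599]
ee_rot: [0.707, 0.707, 0.001, 0.001]
force: [0.6, 0.3, -1.7]
opening: 0.0349
finger_force: 33.3
```

```bash
python3 -m inch '[[[0,4,0,0,0,0,0.2],[0,7,0,0,0,0,0.2],[0,7,0,0,0,0,0.2]]]'; python3 -m inch '[[[0,1,0,0,0,0,0.2],[0,2,0,0,0,0,0.2],[0,2,0,0,0,0,0.2]]]'
python3 - <<'E'
from h import *
o=arm.get_obs();print(o['time_s'],o['tool_pos'],o['force'],o['wrist_torque'])
p,K,M=cam('wrist');s=cam('scene')[0][130:280,180:360]
cv2.imwrite('pics/w5.png',np.hstack([cv2.resize(p,(440,330)),cv2.resize(s,(360,330))]))
E
```

```text
time_s: 6.87
tool_pos: [0.4727, -0.0533, 0.0599]
ee_rot: [0.707, 0.707, 0.001, 0.001]
force: [1.9, -0.8, -0.3]
opening: 0.035
finger_force: 33.2
time_s: 7.12
tool_pos: [0.4737, -0.0532, 0.0597]
ee_rot: [0.707, 0.707, 0.0, 0.0]
force: [0.9, 0.5, -1.6]
opening: 0.0349
finger_force: 33.2
7.1167 [ 0.47367229 -0.05322501  0.05971775] [ 0.91046007  0.50542967 -1.58564713] [-0.10922812 -0.19233881 -0.03829452]
```

View pics/w5.png

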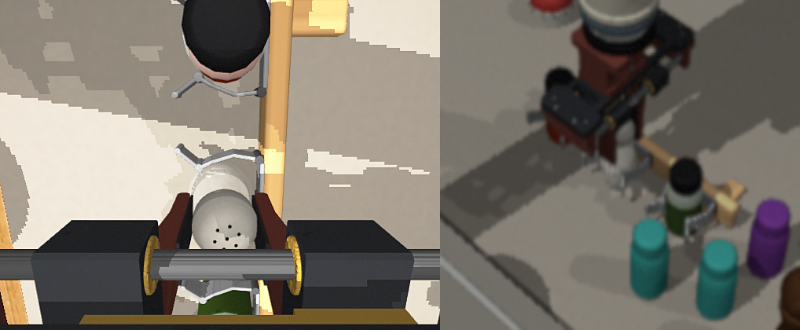

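The salt is between the jaws with the bead closing in front of it. I'll push on until it meets the stop.

```bash
python3 -m inch '[[[0,1,0,0,0,0,0.2],[0,1,0,0,0,0,0.2]]]'; python3 -m inch '[[[0,1,0,0,0,0,0.2],[0,1,0,0,0,0,0.2]]]';python3 -m inch '[[[0,1,0,0,0,0,0.2],[0,1,0,0,0,0,0.2]]]'; python3 -c "
from h import *;o=arm.get_obs();print(o['tool_pos'],o['wrist_torque'])"
```

```text
time_s: 7.38
tool_pos: [0.4744, -0.0532, 0.0597]
ee_rot: [0.707, 0.707, -0.0, -0.0]
force: [1.0, -0.7, -1.1]
opening: 0.035
finger_force: 33.3
time_s: 7.55
tool_pos: [0.4754, -0.0532, 0.0597]
ee_rot: [0.707, 0.707, -0.0, -0.0]
force: [1.3, -0.4, -0.6]
opening: 0.0349
finger_force: 33.3
time_s: 7.72
tool_pos: [0.4765, -0.0532, 0.0597]
ee_rot: [0.707, 0.707, -0.0, 0.0]
force: [0.3, -0.6, -1.5]
opening: 0.0349
finger_force: 33.3
[ 0.47651335 -0.0532241   0.05966147] [-0.16469468 -0.03478034 -0.05632422]
```

```bash
python3 -m inch '[[[0,1,0,0,0,0,0.2],[0,1,0,0,0,0,0.2]]]'; python3 -m inch '[[[0,1,0,0,0,0,0.2],[0,1,0,0,0,0,0.2]]]'; python3 -c "
from h import *;o=arm.get_obs();print(o['tool_pos'],o['wrist_torque'])"
```

```text
time_s: 7.88
tool_pos: [0.4774, -0.0532, 0.0596]
ee_rot: [0.707, 0.707, -0.0, -0.0]
force: [-0.5, 0.5, -0.5]
opening: 0.0353
finger_force: 33.3
time_s: 8.05
tool_pos: [0.4777, -0.0531, 0.0595]
ee_rot: [0.707, 0.707, -0.001, -0.001]
force: [-2.8, -0.5, -0.9]
opening: 0.035
finger_force: 33.4
[ 0.47769036 -0.0531352   0.05951539] [-0.16729756  0.42160644  0.00662199]
```

The stop is reached: force reverses and builds at x≈0.477. I'll ease back 1 mm, lower it onto the worktop, release and retract.

```bash
python3 -m inch '[[[0,-1,0,0,0,0,0.2],[0,-1,1,0,0,0,0.2],[0,-1,1,0,0,0,0.2],[0,-1,1,0,0,0,0.45],[0,-1,1,0,0,0,0.6],[0,-1,1,0,0,0,0.7],[0,-1,1,0,0,0,0.7],[0,-1,1,0,0,0,0.7],[0,-1,-10,0,0,0,0.7],[0,-1,-30,0,0,0,0.7],[0,-1,-60,0,0,0,0.7],[0,-1,-95,0,0,0,0.7],[0,-1,-130,0,0,0,0.7],[0,-1,-160,0,0,0,0.7],[0,-1,-160,0,0,0,0.7]]]'
python3 -m inch '[[[20,-20,-10,0,0,0,0.7],[60,-50,-10,0,0,0,0.7],[100,-80,-10,0,0,0,0.7],[140,-80,-10,0,0,0,0.7],[180,-80,-10,0,0,0,0.7],[220,-80,-10,0,0,0,0.7],[250,-80,-10,0,0,0,0.7],[250,-80,-10,0,0,0,0.7],[250,-80,-10,0,0,0,0.7]]]'
python3 - <<'E'
from h import *
t=cam('top')[0][150:250,180:350];s=cam('scene')[0][140:260,215:335]
cv2.imwrite('pics/f.png',np.hstack([cv2.resize(t,(510,300),interpolation=2),cv2.resize(s,(290,300),interpolation=2)]))
E
```

```text
time_s: 9.3
tool_pos: [0.4808, -0.0536, 0.2262]
ee_rot: [0.707, 0.707, 0.003, 0.004]
force: [1.1, 0.2, -0.1]
opening: 0.0612
finger_force: 0.0
time_s: 10.05
tool_pos: [0.3968, 0.1983, 0.2297]
ee_rot: [0.706, 0.709, -0.0, 0.0]
force: [0.5, -0.9, -0.5]
opening: 0.0615
finger_force: 0.0
```

View pics/f.png

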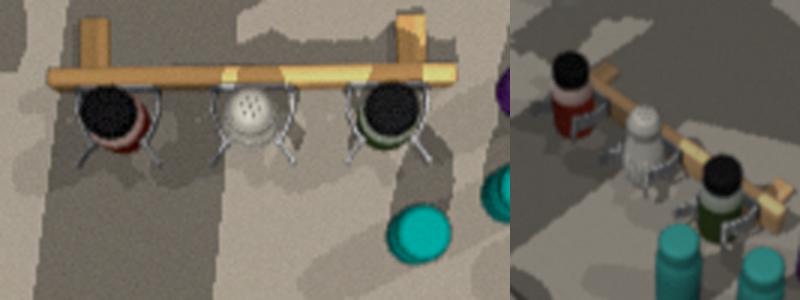

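The salt cap is at (250,110), in line with the paprika at (107,112) and the herbs at (390,110). All three shakers stand upright in their clips.

```bash
python3 -c "
from cell import arm;print(arm.close_job())"
```

```text
the job is handed in; nothing more can be done
None
```

The salt shaker was pushed into the empty middle clip up to its stop, released and left upright, with paprika and herbs still standing in their clips; the job was handed in at about 10 s (no verdict was returned).

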